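# Reset the rolling-ball tack tester

## Robot

A 6-joint arm with a two-finger parallel gripper is mounted at the origin on the work surface. World frame = base frame: x ahead of the robot, y to its left, z up, the work surface at z = 0. Lengths are in m, angles in rad, forces in N, time in s.
With the tool pointing down it reaches from about 0.375 to 0.925 m from the base axis. Payload 5.7 kg.
Tool frame: the origin (TCP) lies at the very end of the fingers, on their centre line; the grasp point (between the pads) lies 19 mm behind it (r.grasp_offset is the distance from the TCP to the grasp point, in m); z points along the fingers, y is the direction in which the jaws open and shut (so a half turn about z gives the same grasp; the last joint's range is limited). The gripper opens to 85 mm and grips with 20 to 120 N. Pads are 22 mm wide; open, the fingers measure 114 mm over their backs; the gripper's body (76 mm by 85 mm) begins 54 mm behind the grasp point. The pads swing forward as they close: fully open they stand 13 mm farther back than shut.
Start: joints at [1.052, 0.359, 1.51, -0, 1.272, -0.115], TCP at [0.236, 0.552, 0.194] pointing down, gripper open.
Joint ranges: [-2.97, 2.97], [-1.01, 2.36], [0.21, 2.38], [-0.96, 4.11], [0.2, 2.71], [-2.98, 2.98]. Speed limits (rad/s): [2.39, 2.39, 3.14, 3.14, 3.14, 3.14].

## Interface

Orientations are given as a rotation vector (axis times angle).
In Python, from workcell import status, optics, sign_off, r gives the robot as it stands.
- The arm moves only by the shell command python3 -m inch 'ROWS' [FORCE]. ROWS is JSON, a list of rows, each an object with "grip": the gripper's target within -1 to 1 (shut at 1, half-way at 0, fully open at -1); "linear": the shift along the tool's x, y, z scaled (see below), a list of three; "rot": the turn, a rotation vector about the tool's x, y, z scaled (see below), a list of three. A call has 1 to 12 rows; each row is the pose to reach, as a shift and turn from the pose commanded when the call began, along the tool's axes at that moment; what a row does not reach only later rows make up. The controller multiplies each number of a shift by 0.1 m and each number of a turn by 45 degrees. A row lasts 1/12 s, in which the tool goes at most 41.7 mm and 7.16 degrees, less where a joint would pass 70% of its speed; a pose out of reach is approached as far as the arm can. A call with a number of a shift or a turn outside -1 to 1 is refused whole. A call with a gripper value outside its range is refused whole. The fingers move at their own pace and stop on an object; FORCE is the grip in N (left out, the last holds). Time passes only in rows, so rows that repeat a pose let the fingers close. It gives the time, the measured TCP pose, the force and the opening at its end, in the units of the state.
- status.read_state(): the state, without advancing time (a new reading comes with each control period).
- optics.read_camera(name): name is "scene" or "top" or "wrist"; returns a dict with "image" (384x512x3 uint8, blue, green, red), "intrinsics" (3x3 intrinsics, pixels), "dist_coeffs" ([k1, k2, p1, p2, k3] as OpenCV has them; the pictures are not rectified), "R" (3x3) and "t" (3): a world point X has camera coordinates R X + t; the wrist camera has in their place "mount" (4x4, takes a point from camera to tool coordinates, whose origin is the TCP and whose axes are the flange's). Camera axes: x right, y down, z forward; pixel columns grow to the right and rows downward; lengths in m; the calibration is good to about 2 mm. A picture is of the moment at which its call begins: read the wrist's pose just before it. There is no depth.
- sign_off(): hands the job in, once; it reports no verdict.
The state is a dict: "time": time; "joint_positions": joint angles; "joint_vel": joint speeds; "joint_efforts": joint torques, N m; "tcp_pos": TCP position; "ee_rot": TCP orientation; "contact_force": force on the tool from outside, world axes, zero at the start; "ft_torque": the same for the moment, N m; "gripper_width": finger opening in m.
Only numpy, scipy, OpenCV 4.12 (cv2) and the standard library are available. Lean on these libraries where they do the work, as an engineer would, in place of code of your own. Each camera call takes 0.05 s, during which the arm holds its last target.

## Task

Get the rolling-ball tester ready for its next run: with the fingertips, push the steel ball along the level run-out and up the sloping gutter, over the spring catch, until it stands between the catch and the top stop and cannot roll back, then take the fingers away. Keep behind the ball and push it steadily: do not pinch it, lift it out of its track, flick it up or let it run back down, and leave the beaker, bottle, jar and calculator where they are.

Things in the scene. Friction and masses are not known exactly. Their poses are not given: they have to be found in the camera images.
- ball: polished steel ball, 32 mm in diameter, about 134 g; origin at its centre (its axes turn as it rolls). It starts at rest on the level run-out, 35 to 110 mm before the foot of the slope, its centre 38 mm above the bench. On the level it stays where it is left; on the slope it rolls back down. Polished and low in friction. Best pushed at mid-height or lower, with the tips clear of the rails.
- tester: grey tester fixed to the bench, base 400 x 90 mm. Origin at bench level, on the track's centre line, below the foot of the slope. x: level, along the track, uphill; z up. Level run-out: dark glass, top 22 mm above the bench, x = -190 to 0, between rails 34 mm apart and 4 mm thick with tops 26 mm above the bench; a bumper 32 mm high at x = -190 to -184 closes its low end.
- gutter: sloping blue gutter fixed to the tester, 210 mm long, rising at 0.26 rad. Origin on its floor's centre line at the foot, 22 mm above the bench; x up the slope, z square to the floor. Floor at z = 0 (a curve eases the foot over 24 mm either side), rails as on the run-out, tops at z = 4 mm. Ball's centre runs at z = 16 mm. Top stop: dark steel block, face at x = 193.6, top at z = 28 mm.
- start_seat (a point): centre of the ball when it stands in its start place between catch and top stop: gutter frame x = 176.8, y = 0, z = 16 mm. The ball has about 1 mm of play there.
- catch (a joint): angle (rad) of the spring catch, a dark steel tongue 6 mm wide in the gutter floor, hinged at gutter x = 120 mm. 0 is up: it rises to a nose 8 mm high at x = 162 mm. The ball pushed uphill presses it down (to at most 0.35, under 1 N) and it springs up behind the ball. A red key 40 mm to the -y side, at x = 132 mm, turns with it: pressing the key frees the ball.
- beaker: glass beaker, 66 mm across, 85 mm high, standing on the bench; origin at the centre of its underside, z up. Leave it alone.
- bottle: white plastic wide-mouth bottle, 48 mm across, 88 mm high, standing; origin at the centre of its underside. Leave it alone.
- jar: small amber glass jar with a black cap, 38 mm across, 60 mm high, standing; origin at the centre of its underside. Leave it alone.
- calculator: black desk calculator lying on the bench, 140 mm (its x) x 85 mm (its y), 19 mm high; origin at the centre of its underside. Leave it alone.
Things that resemble listed ones, but are neither listed nor needed, are in the scene too. Of the things that look like the ball, the middle-sized one is meant.

How it is judged:
At the end, for the whole second after the job is handed in: The ball rests on the gutter floor in its start place, its centre within about 4 mm of the seat along the gutter and across it, still, with the catch sprung up behind it (x of ball in the frame of gutter between 0.172 and 0.181 m and y of ball in the frame of gutter between -0.004 and 0.004 m and z of ball in the frame of gutter between 0.013 and 0.0195 m and value of joint catch below 0.06 rad and linear speed of ball below 0.02 m/s); the robot touches nothing.
It fails at once if the ball is lifted more than 10 mm off its track (z of ball in the frame of gutter above 0.026 m and z of ball in the frame of tester above 0.048 m).
It fails at once if the ball is pinched between the fingers (horizontal distance between the grasp point and ball below 0.006 m and distance between the grasp point and ball below 0.02 m and contact force between the fingers and ball above 3 N).
It fails at once if the ball is flicked, or lost and let run down (faster than 0.5 m/s) (linear speed of ball above 0.5 m/s).
It fails at once if the beaker, bottle, jar or calculator is shifted by more than 20 mm or knocked over (distance of any of beaker, bottle, jar, calculator from where it was at the start of the episode above 0.02 m or angle between any of beaker, bottle, jar's own z axis and vertical above 0.5 rad).
It also fails if it takes over 45 s, if anything falls off the work surface, if the arm or the gripper's body presses on something with over 40 N, if the wrist force passes 120 N, or if a joint passes its speed limit or range.

## Working session

There is one attempt and no reset: what is moved stays moved. The work goes in short steps, Python scripts to look and compute and a shell command to move; the robot and the scene stay as the last step left them, time stands still between calls to the robot, and variables do not carry over. Pictures are saved under pics/ and viewed, and the job is handed in when it is done.

```bash
mkdir -p pics; ls; python3 - <<'E'
from workcell import status, optics, r
import cv2
s=status.read_state(); print(s)
for n in ["scene","top"]:
    c=optics.read_camera(n); cv2.imwrite(f"pics/{n}0.png",c["image"]); print(n,c["intrinsics"],c["dist_coeffs"],c["R"],c["t"])
print(r.grasp_offset)
E
```

```text
pics
{'time': 0.0, 'joint_positions': array([ 1.05191869e+00,  3.59476142e-01,  1.51142435e+00, -3.59921161e-05,
        1.27247781e+00, -1.15101417e-01]), 'joint_vel': array([-6.53240804e-04, -6.87150771e-04,  1.97907171e-03,  1.20702158e-05,
        1.50121897e-03,  3.70525372e-04]), 'joint_efforts': array([-7.63537355e-04, -5.27624023e+01, -2.78618038e+01, -4.26788720e-04,
        1.31426688e-02,  4.54297583e-05]), 'tcp_pos': array([0.23539157, 0.55110135, 0.19337389]), 'ee_rot': array([-6.29828814e-01, -3.07727497e+00,  2.68153694e-03]), 'contact_force': array([-0.27588454, -0.31974615, -0.17767161]), 'ft_torque': array([-0.01709111,  0.01164501,  0.01170026]), 'gripper_width': 0.08537046577986904}
scene [[423.25777004   0.         264.15423995]
 [  0.         423.25777004 187.97098791]
 [  0.           0.           1.        ]] [0.02848244 0.         0.         0.         0.        ] [[-0.53488494  0.8447992  -0.01457442]
 [ 0.54922734  0.3345321  -0.76579214]
 [-0.64206498 -0.41761535 -0.642923  ]] [ 0.31721484 -0.24444554  1.10337769]
top [[444.7021508    0.         249.60198271]
 [  0.         444.7021508  189.16210442]
 [  0.           0.           1.        ]] [-0.13726859  0.          0.          0.          0.        ] [[ 0.00646625 -0.99987818 -0.01420604]
 [-0.99193407 -0.00461517 -0.12667085]
 [ 0.12658986  0.01491054 -0.99184307]] [-0.01822461  0.58911009  0.71476757]
0.0187
```

View pics/scene0.png

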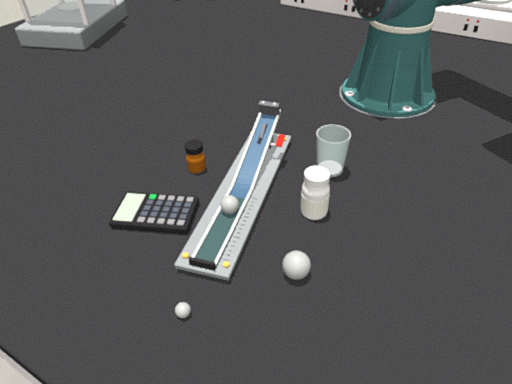

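View pics/top0.png

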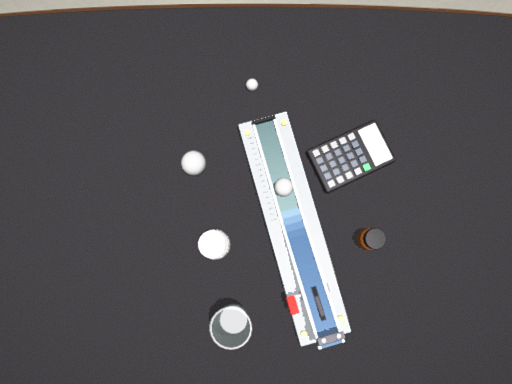

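```bash
python3 - <<'E'
import cv2
a=cv2.imread("pics/top0.png")
c=a[105:230,225:325]; cv2.imwrite("pics/c1.png",cv2.resize(c,None,fx=4.8,fy=4.8,interpolation=cv2.INTER_CUBIC))
c=a[230:355,260:360]; cv2.imwrite("pics/c2.png",cv2.resize(c,None,fx=4.8,fy=4.8,interpolation=cv2.INTER_CUBIC))
a=cv2.imread("pics/scene0.png")
c=a[95:275,170:310]; cv2.imwrite("pics/c3.png",cv2.resize(c,None,fx=3.3,fy=3.3,interpolation=cv2.INTER_CUBIC))
E
```

```text
(no output)
```

View pics/c1.png

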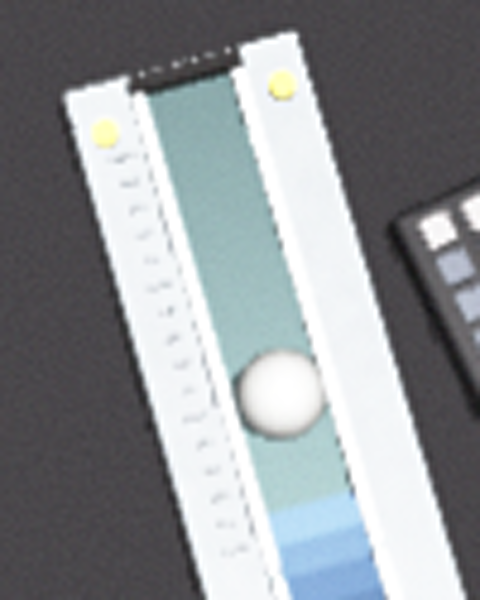

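View pics/c2.png

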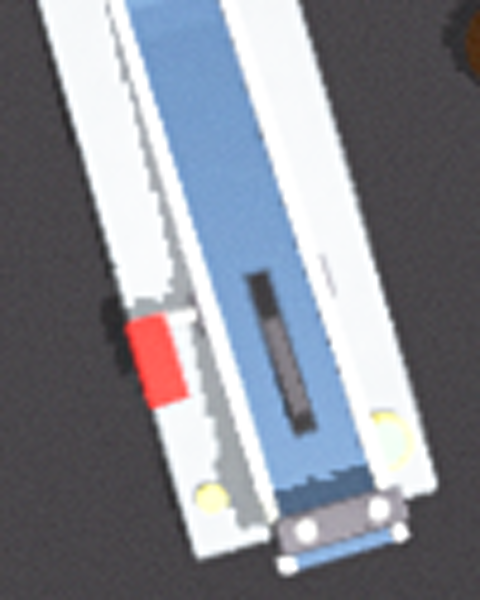

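View pics/c3.png

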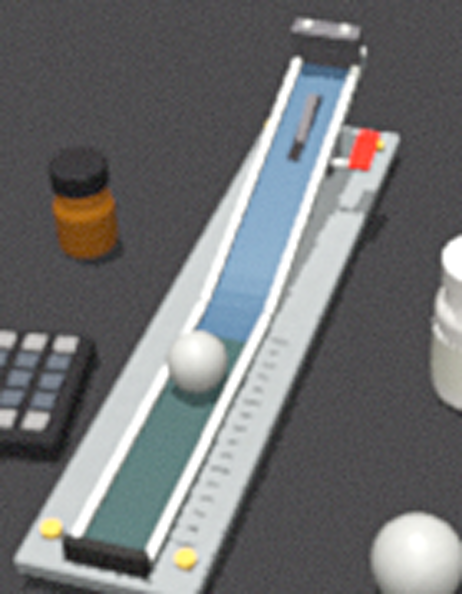

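```bash
cat > h.py <<'E'
import numpy as np, cv2, json
from scipy.optimize import least_squares
A=0.26
def gut(p):
    x,y,z=p; return np.array([x*np.cos(A)-z*np.sin(A),y,.022+x*np.sin(A)+z*np.cos(A)])
def t2w(q,p):
    c,s=np.cos(q[2]),np.sin(q[2]); return np.array([q[0]+c*p[0]-s*p[1],q[1]+s*p[0]+c*p[1],p[2]])
def proj(c,P):
    return cv2.projectPoints(np.array([P],float),cv2.Rodrigues(c["R"])[0],c["t"],c["intrinsics"],c["dist_coeffs"])[0][0,0]
E
python3 - <<'E'
from h import *
from workcell import optics
T=optics.read_camera("top");S=optics.read_camera("scene")
def m(p,s,o): return (np.array(p)+.5)/s-.5+np.array(o)
c1=lambda *p:m(p,4.8,(225,105));c2=lambda *p:m(p,4.8,(260,230));c3=lambda *p:m(p,3.3,(170,95))
obs=[(T,(-.184,-.017,.026),c1(150,95)),(T,(-.184,.017,.026),c1(235,73)),
(T,gut((.162,0,.008)),c2(304,430)),
(T,gut((.1936,-.019,.004)),c2(270,515)),(T,gut((.1936,.019,.004)),c2(383,487)),
(S,(-.19,-.021,.032),c3(148,555)),(S,(-.19,.021,.032),c3(65,540)),
(S,gut((.162,0,.008)),c3(317,97)),(S,gut((.1936,.019,.004)),c3(297,62)),(S,gut((.1936,-.019,.004)),c3(355,70))]
f=lambda q:np.concatenate([proj(c,t2w(q,np.array(p)))-o for c,p,o in obs])
r=least_squares(f,[.6,-.05,-2.9],loss='soft_l1');print(r.x);print(f(r.x).reshape(-1,2).round(1))
bo=[(T,c1(283,393)),(S,c3(198,362))]
for sel in ([0],[1],[0,1]):
    g=lambda x:np.concatenate([proj(bo[i][0],t2w(r.x,np.array([x[0],x[1],.038])))-bo[i][1] for i in sel])
    b=least_squares(g,[-.07,0]);print("ball tester",b.x,t2w(r.x,[*b.x,.038]),b.fun.round(1))
np.save("q.npy",r.x)
im=T["image"].copy();im=cv2.resize(im[100:360,200:400],None,fx=2.3*1,fy=2.3)
for c,n in((T,"top"),(S,"scene")):
    big=cv2.resize(c["image"],None,fx=1.5,fy=1.5)
    for y in(-.017,.017):
        pl=[proj(c,t2w(r.x,np.array([x,y,.026]))) for x in(-.184,-.0)]+[proj(c,t2w(r.x,gut((x,y,.004)))) for x in(.02,.1936)]
        cv2.polylines(big,[np.int32(np.array(pl)*1.5)],False,(0,0,255),1)
    cv2.imwrite(f"pics/fit_{n}.png",big)
# jaw
E
```

```text
[ 0.53174494 -0.08879458 -2.86462738]
[[-1.6  0.6]
 [-0.7  0.2]
 [-0.9 -2.8]
 [ 0.5  2.7]
 [ 0.1  1.7]
 [-1.4  1.8]
 [-2.   0.5]
 [-1.3 -0.9]
 [ 0.3 -0.9]
 [ 0.2 -0.9]]
ball tester [-0.06433909  0.00118822] [ 0.59395695 -0.07234477  0.038     ] [0. 0.]
ball tester [-0.0631346  -0.00139225] [ 0.59209277 -0.070192    0.038     ] [ 0. -0.]
ball tester [-6.37418505e-02 -9.61920895e-05] [ 0.59303127 -0.07127262  0.038     ] [-0.6  0.5 -0.8  0.1]
```

View pics/fit_top.png

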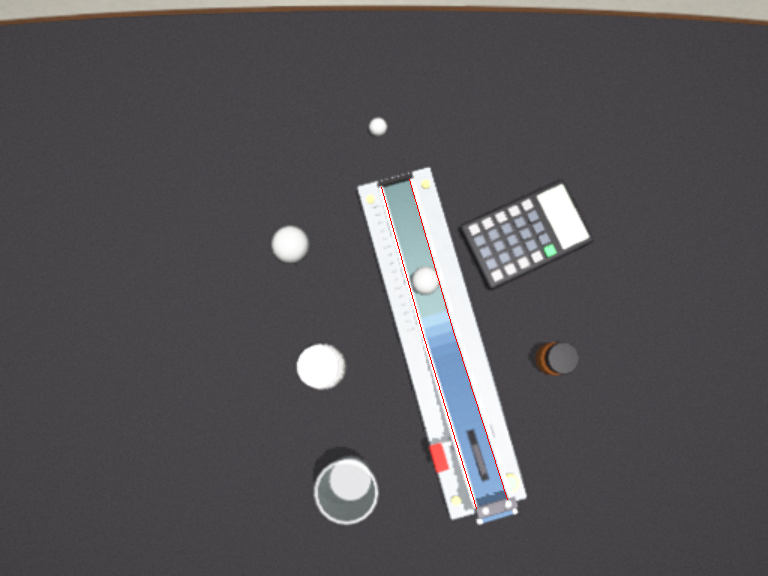

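View pics/fit_scene.png

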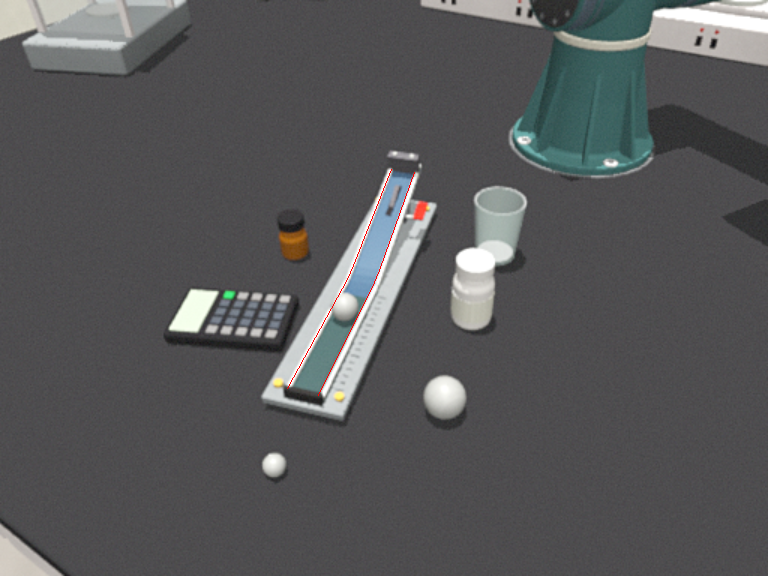

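```bash
cat >> h.py <<'E'
from scipy.spatial.transform import Rotation as Ro
def plan(target, q, tilt=0.0, flip=1):
    """print shift in tool axes/0.1m, and rot/45deg to have tool x = flip*travel, z down"""
    from workcell import status
    s=status.read_state();R=Ro.from_rotvec(s["ee_rot"]).as_matrix()
    d=np.array(target)-s["tcp_pos"]
    x=flip*np.array([np.cos(q[2]),np.sin(q[2]),0]);z=np.array([0,0,-1.]);Rd=np.column_stack([x,np.cross(z,x),z])
    print("t",round(s["time"],2),"tcp",s["tcp_pos"].round(4),"F",s["contact_force"].round(2),"w",round(s["gripper_width"],4))
    print("shift units",(R.T@d/.1).round(3),"rot units",(Ro.from_matrix(R.T@Rd).as_rotvec()/np.radians(45)).round(3))
E
python3 - <<'E'
from h import *
q=np.load("q.npy")
for f in(1,-1): plan(t2w(q,np.array([-.064-.045,0,.19])),q,flip=f)
from workcell import status
print(Ro.from_rotvec(status.read_state()["ee_rot"]).as_matrix().round(3))
E
```

```text
t 0.2 tcp [0.2355 0.5514 0.1937] F [-0.2  -0.61  0.3 ] w 0.0853
shift units [-6.086 -4.037  0.04 ] rot units [-0.001 -0.001 -0.867]
t 0.2 tcp [0.2355 0.5514 0.1937] F [-0.2  -0.61  0.3 ] w 0.0853
shift units [-6.086 -4.037  0.04 ] rot units [-1.000e-03  2.000e-03  3.133e+00]
[[-0.92   0.393 -0.001]
 [ 0.393  0.92  -0.001]
 [ 0.    -0.001 -1.   ]]
```

```bash
python3 -m inch '[{"grip":0.67,"linear":[-0.4,-0.25,0],"rot":[0,0,-0.15]},{"grip":0.67,"linear":[-0.8,-0.5,0],"rot":[0,0,-0.3]},{"grip":0.67,"linear":[-1,-0.66,0],"rot":[0,0,-0.45]},{"grip":0.67,"linear":[-1,-0.66,0],"rot":[0,0,-0.6]},{"grip":0.67,"linear":[-1,-0.66,0],"rot":[0,0,-0.74]},{"grip":0.67,"linear":[-1,-0.66,0],"rot":[0,0,-0.867]},{"grip":0.67,"linear":[-1,-0.66,0],"rot":[0,0,-0.867]}]'
python3 - <<'E'
from h import *
q=np.load("q.npy")
plan(t2w(q,np.array([-.064-.045,0,.19])),q)
E
```

```text
time: 0.78
tcp_pos: [0.3019, 0.4513, 0.1941]
ee_rot: [0.438, -3.111, 0.0]
contact_force: [-0.3, 0.6, -1.2]
gripper_width: 0.0139
t 0.78 tcp [0.3019 0.4513 0.1941] F [-0.3   0.62 -1.23] w 0.0139
shift units [-1.807 -5.829  0.042] rot units [-0.    -0.     0.004]
```

```bash
python3 -m inch '[{"grip":0.67,"linear":[-0.1,-0.35,0],"rot":[0,0,0]},{"grip":0.67,"linear":[-0.2,-0.7,0],"rot":[0,0,0]},{"grip":0.67,"linear":[-0.3,-1,0],"rot":[0,0,0]}]'
python3 -m inch '[{"grip":0.67,"linear":[-0.1,-0.35,0],"rot":[0,0,0]},{"grip":0.67,"linear":[-0.2,-0.7,0],"rot":[0,0,0]},{"grip":0.67,"linear":[-0.3,-1,0],"rot":[0,0,0]}]'
python3 -m inch '[{"grip":0.67,"linear":[-0.1,-0.35,0],"rot":[0,0,0]},{"grip":0.67,"linear":[-0.2,-0.7,0],"rot":[0,0,0]},{"grip":0.67,"linear":[-0.3,-1,0],"rot":[0,0,0]}]'
python3 -m inch '[{"grip":0.67,"linear":[-0.1,-0.35,0],"rot":[0,0,0]},{"grip":0.67,"linear":[-0.2,-0.7,0],"rot":[0,0,0]},{"grip":0.67,"linear":[-0.3,-1,0],"rot":[0,0,0]}]'
python3 -m inch '[{"grip":0.67,"linear":[-0.1,-0.35,0],"rot":[0,0,0]},{"grip":0.67,"linear":[-0.2,-0.7,0],"rot":[0,0,0]},{"grip":0.67,"linear":[-0.3,-1,0],"rot":[0,0,0]},{"grip":0.67,"linear":[-0.3,-1,0],"rot":[0,0,0]}]'
python3 - <<'E'
from h import *
q=np.load("q.npy")
plan(t2w(q,np.array([-.064-.045,0,.19])),q)
E
```

```text
time: 1.03
tcp_pos: [0.358, 0.3626, 0.194]
ee_rot: [0.432, -3.111, 0.001]
contact_force: [-0.5, 0.0, 0.7]
gripper_width: 0.0138
time: 1.28
tcp_pos: [0.4147, 0.274, 0.1942]
ee_rot: [0.429, -3.112, 0.001]
contact_force: [0.2, -0.7, 0.2]
gripper_width: 0.0138
time: 1.53
tcp_pos: [0.4711, 0.1859, 0.1942]
ee_rot: [-0.429, 3.112, -0.001]
contact_force: [-0.2, -0.1, -0.4]
gripper_width: 0.0143
time: 1.78
tcp_pos: [0.5275, 0.0979, 0.1942]
ee_rot: [-0.428, 3.112, -0.001]
contact_force: [1.0, 0.1, 0.5]
gripper_width: 0.0142
time: 2.12
tcp_pos: [0.5868, 0.0069, 0.1942]
ee_rot: [-0.423, 3.11, -0.005]
contact_force: [0.7, 0.1, -0.1]
gripper_width: 0.0143
t 2.12 tcp [0.5868 0.0069 0.1942] F [ 0.69  0.15 -0.14] w 0.0143
shift units [-0.303 -0.768  0.046] rot units [-0.005  0.003 -0.008]
```

```bash
python3 -m inch '[{"grip":0.67,"linear":[-0.15,-0.4,0.02],"rot":[0,0,-0.005]},{"grip":0.67,"linear":[-0.3,-0.77,0.046],"rot":[0,0,-0.005]},{"grip":0.67,"linear":[-0.3,-0.77,0.046],"rot":[0,0,-0.005]},{"grip":0.67,"linear":[-0.3,-0.77,0.046],"rot":[0,0,-0.005]}]'
python3 - <<'E'
from h import *
from workcell import *
q=np.load("q.npy")
plan(t2w(q,np.array([-.064-.045,0,.19])),q)
s=status.read_state()
c=optics.read_camera("wrist");cv2.imwrite("pics/w1.png",c["image"])
M=c["mount"];print(M,c["intrinsics"])
R=Ro.from_rotvec(s["ee_rot"]).as_matrix();W=np.eye(4);W[:3,:3]=R;W[:3,3]=s["tcp_pos"]
C=np.linalg.inv(W@M)
cc=dict(R=C[:3,:3],t=C[:3,3],intrinsics=c["intrinsics"],dist_coeffs=c["dist_coeffs"])
im=cv2.resize(c["image"],None,fx=1.5,fy=1.5)
for y in(-.017,.017):
    pl=[proj(cc,t2w(q,np.array([x,y,.026]))) for x in(-.184,-.12,-.06,0)]
    cv2.polylines(im,[np.int32(np.array(pl)*1.5)],False,(0,0,255),1)
p=proj(cc,t2w(q,np.array([-.0637,0,.038])));print(p)
cv2.circle(im,tuple(np.int32(p*1.5)),3,(0,255,0),-1)
cv2.imwrite("pics/w1f.png",im)
t=optics.read_camera("top");cv2.imwrite("pics/t1.png",cv2.resize(t["image"],None,fx=1.5,fy=1.5))
E
```

```text
time: 2.45
tcp_pos: [0.6335, -0.0552, 0.1888]
ee_rot: [0.433, -3.111, -0.0]
contact_force: [-1.8, 0.9, 0.5]
gripper_width: 0.0142
t 2.45 tcp [ 0.6335 -0.0552  0.1888] F [-1.77  0.92  0.48] w 0.0142
shift units [-0.019 -0.045 -0.012] rot units [ 0.    -0.001 -0.001]
[[ 1.32683236e-03 -9.56540387e-01 -2.91596858e-01  7.57071624e-02]
 [ 9.99998648e-01  9.86059937e-04  1.31559857e-03  2.77730484e-04]
 [-9.70891185e-04 -2.91598210e-01  9.56540402e-01 -1.78998500e-01]
 [ 0.00000000e+00  0.00000000e+00  0.00000000e+00  1.00000000e+00]] [[302.97856878   0.         255.86558176]
 [  0.         302.97856878 198.81380411]
 [  0.           0.           1.        ]]
[251.05654378 138.08352893]
```

View pics/w1f.png

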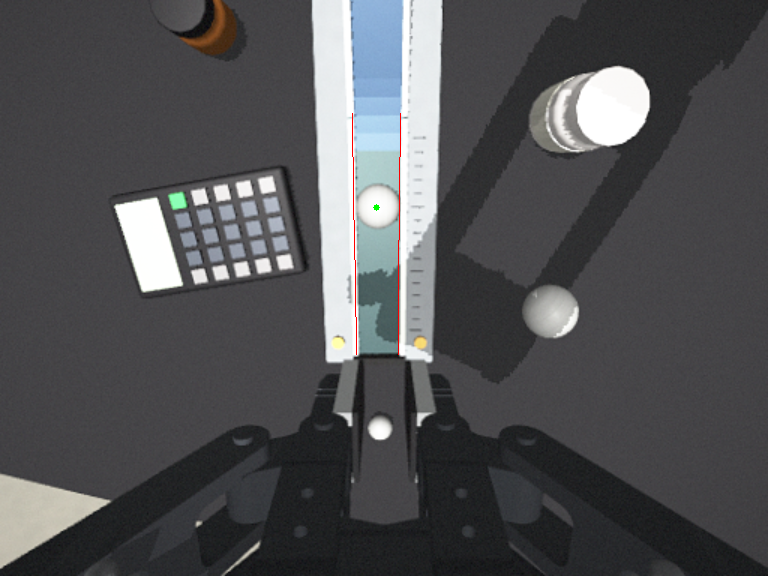

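View pics/t1.png

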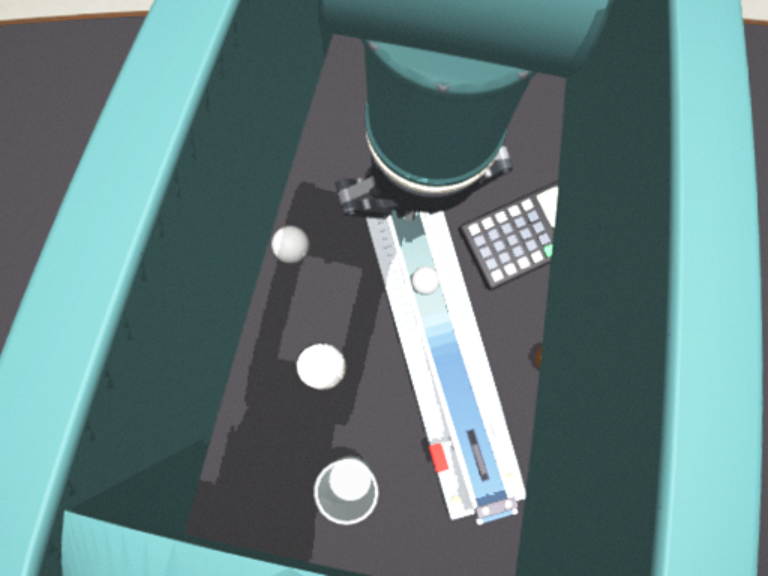

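```bash
python3 - <<'E'
import cv2
a=cv2.imread("pics/w1.png")
c=a[0:245,200:305]; cv2.imwrite("pics/w1c.png",cv2.resize(c,None,fx=2.4*2.2,fy=2.4,interpolation=cv2.INTER_CUBIC))
# edge scan: brightness across each row
import numpy as np
g=cv2.cvtColor(a,cv2.COLOR_BGR2GRAY).astype(float)
for r in (15,40,60,75,90,105,160,170,230):
    print(r,g[r,200:300:1].astype(int)[28:75])
E
```

```text
15 [242 254 255 255 255 255 123 168 168 168 169 170 171 168 170 168 173 171
 169 168 170 169 170 169 168 169 170 171 168 167 169 167 170 164 166 168
 168 170 169 164 236 255 255 255 255 194 165]
40 [236 242 255 255 255 255 252 128 145 163 165 164 163 162 167 162 164 159
 164 160 164 162 159 164 159 162 165 161 166 162 163 161 162 160 161 161
 160 160 160 152 254 255 255 255 242 207 234]
60 [237 237 244 255 255 255 255 184 131 165 166 161 167 163 164 162 168 165
 167 165 165 166 166 165 163 164 162 164 163 163 163 163 164 164 165 164
 168 164 162 199 255 255 255 255 214 225 236]
75 [236 236 237 253 255 255 255 255 199 179 180 183 182 186 184 184 183 182
 185 181 183 182 180 184 179 180 182 179 180 181 183 186 181 183 182 179
 182 180 177 239 255 255 255 246 229 236 236]
90 [236 237 233 243 255 255 255 255 218 213 222 220 220 219 222 222 220 221
 220 222 221 220 219 221 220 220 217 218 220 219 214 217 217 218 217 215
 217 214 213 240 255 255 255 247 229 238 237]
105 [236 237 234 237 254 255 255 255 218 161 203 202 202 198 203 200 200 202
 199 199 203 200 200 202 200 198 200 200 195 196 196 199 196 196 197 195
 194 195 189 250 255 255 255 249 225 234 235]
160 [236 235 235 235 234 251 255 255 255 249 156 175 175 173 174 176 175 175
 172 172 172 172 174 176 177 174 173 175 176 174 172 174 171 171 172 173
 169 169 150 255 255 255 255 241 238 239 236]
170 [238 237 237 238 236 245 255 255 255 251 161 165 167 168 167 166 169 171
 171 168 170 168 169 169 165 167 168 168 167 166 166 167 167 167 166 169
 166 165 198 255 255 255 255 247 200 157 160]
230 [247 244 236 238 237 238 235 255 255 255 255 182 129 131 133 136 134 137
 137 135 139 139 133 133 141 136 134 133 133 136 133 135 134 135 133 137
 136 125 253 255 255 254 233 230 229 232 189]
```

View pics/w1c.png

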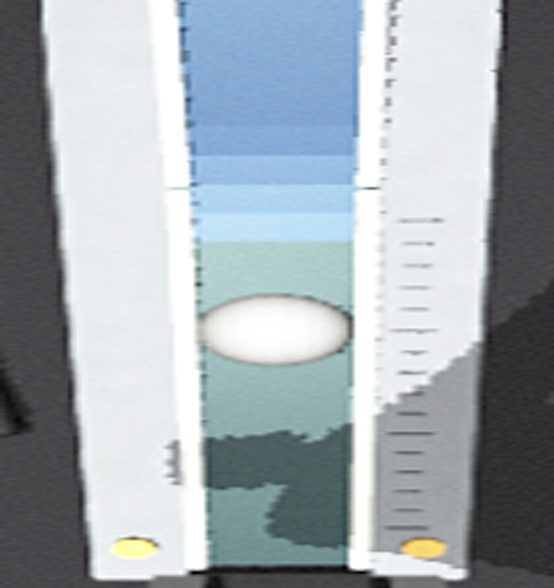

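```bash
cat > refit.py <<'E'
from h import *
from workcell import optics
T=optics.read_camera("top");S=optics.read_camera("scene");w=optics.read_camera("wrist")
W=np.eye(4);W[:3,:3]=Ro.from_rotvec([0.433,-3.111,0]).as_matrix();W[:3,3]=[.6335,-.0552,.1888]
C=np.linalg.inv(W@w["mount"]);K=dict(R=C[:3,:3],t=C[:3,3],intrinsics=w["intrinsics"],dist_coeffs=w["dist_coeffs"])
def m(p,s,o): return (np.array(p)+.5)/s-.5+np.array(o)
c1=lambda *p:m(p,4.8,(225,105));c2=lambda *p:m(p,4.8,(260,230));c3=lambda *p:m(p,3.3,(170,95))
obs=[(T,(-.184,-.017,.026),c1(150,95)),(T,(-.184,.017,.026),c1(235,73)),
(T,gut((.162,0,.008)),c2(304,430)),
(T,gut((.1936,-.019,.004)),c2(270,515)),(T,gut((.1936,.019,.004)),c2(383,487)),
(S,(-.19,-.021,.032),c3(148,555)),(S,(-.19,.021,.032),c3(65,540)),
(S,gut((.162,0,.008)),c3(317,97)),(S,gut((.1936,.019,.004)),c3(297,62)),(S,gut((.1936,-.019,.004)),c3(355,70))]
lines=[(160,237.8,266.5),(230,238.9,265.5),(105,235.8,266.5),(15,233.5,267.7)]
def fw(q):
    o=[]
    for row,l,r in lines:
        for y,cx in((.017,l),(-.017,r)):
            xs=np.linspace(-.18,0,7) if row>78 else np.linspace(.02,.1,5)
            P=np.array([proj(K,t2w(q,np.array([x,y,.026]) if row>78 else gut((x,y,.004)))) for x in xs])
            i=np.argsort(P[:,1]);o.append(np.interp(row,P[i,1],P[i,0])-cx)
    o.append(proj(K,t2w(q,np.array([0,0,.026])))[1]-78.2)
    return np.array(o)
f=lambda q:np.concatenate([proj(c,t2w(q,np.array(p)))-o for c,p,o in obs])
F=lambda q:np.concatenate([f(q),fw(q)])
for nm,fn in(("all",F),("wrist",fw)):
    r=least_squares(fn,np.load("q.npy"),loss='soft_l1');print(nm,r.x);print(f(r.x).reshape(-1,2).round(1).tolist());print(fw(r.x).round(1))
    if nm=="all": np.save("q2.npy",r.x)
    b=least_squares(lambda x:proj(K,t2w(r.x,np.array([x[0],x[1],.038])))-np.array([251.9,137.0]),[-.06,0]).x;print("ball",b,t2w(r.x,[*b,.038]))
E
python3 refit.py
```

```text
all [ 0.53256803 -0.08828169 -2.86213641]
[[-2.2, 0.3], [-1.3, -0.2], [-1.0, -3.4], [0.4, 2.1], [0.1, 1.1], [-1.1, 2.3], [-1.8, 1.1], [-1.5, -0.6], [0.1, -0.7], [-0.0, -0.7]]
[-1.1  0.2 -0.8  0.6 -0.1  0.7 -0.4  0.7 -1.4]
ball [-0.0615772  -0.00049092] [ 0.59162096 -0.07082479  0.038     ]
wrist [ 0.53392697 -0.0879769  -2.86014142]
[[-2.5, -0.4], [-1.6, -0.9], [-1.0, -4.3], [0.5, 1.2], [0.1, 0.1], [-1.3, 3.0], [-2.0, 1.8], [-1.9, -0.3], [-0.3, -0.4], [-0.4, -0.4]]
[-1.   0.3 -0.5  0.8 -0.1  0.6 -0.7  0.5 -0. ]
ball [-0.06018792 -0.00045272] [ 0.59162096 -0.07082479  0.038     ]
```

```bash
python3 - <<'E'
from h import *
q=np.load("q2.npy")
plan(t2w(q,np.array([-.110,0,.0315])),q)
E
```

```text
t 2.7 tcp [ 0.6319 -0.0526  0.1897] F [-0.33  0.8  -0.46] w 0.0142
shift units [-0.047 -0.069  1.582] rot units [ 0.001 -0.001  0.003]
```

```bash
python3 - <<'E'
from h import *
from workcell import *
q=np.load("q2.npy")
for k in range(2):
    s=status.read_state(); c=optics.read_camera("wrist"); print(s["tcp_pos"].round(4),s["ee_rot"].round(4),abs(s["joint_vel"]).max())
W=np.eye(4);W[:3,:3]=Ro.from_rotvec(s["ee_rot"]).as_matrix();W[:3,3]=s["tcp_pos"]
C=np.linalg.inv(W@c["mount"]);K=dict(R=C[:3,:3],t=C[:3,3],intrinsics=c["intrinsics"],dist_coeffs=c["dist_coeffs"])
a=c["image"].copy()
im=cv2.resize(a[0:245,200:305],None,fx=5.28,fy=2.4,interpolation=cv2.INTER_CUBIC)
def P(p):
    u=proj(K,t2w(q,np.array(p))); return ((u-[200,0]+.5)*[5.28,2.4]-.5)
for y in(-.017,.017):
    cv2.polylines(im,[np.int32([P((x,y,.026)) for x in(-.184,-.12,-.06,0)]+[P(gut((x,y,.004))) for x in (.02,.1)])],False,(0,0,255),1)
cv2.polylines(im,[np.int32([P((0,y,.026)) for y in(-.02,.02)])],False,(0,0,255),1)
cv2.circle(im,tuple(np.int32(P((-.0616,-.0005,.038)))),4,(0,200,0),-1)
cv2.imwrite("pics/w2c.png",im)
E
```

```text
[ 0.6319 -0.0526  0.1897] [ 4.4100e-01 -3.1099e+00 -5.0000e-04] 0.006626143627295698
[ 0.6321 -0.0527  0.1898] [ 4.4140e-01 -3.1101e+00 -2.0000e-04] 0.006074120372772103
```

View pics/w2c.png

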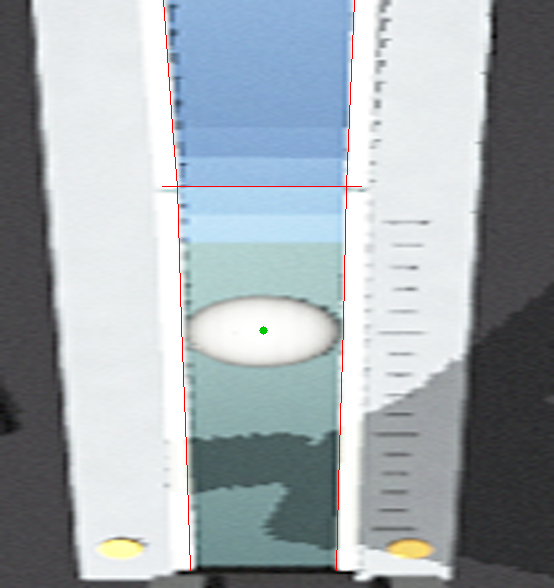

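```bash
python3 -m inch '[{"grip":0.67,"linear":[-0.05,-0.07,0.35],"rot":[0,0,0]},{"grip":0.67,"linear":[-0.05,-0.07,0.7],"rot":[0,0,0]},{"grip":0.67,"linear":[-0.05,-0.07,1],"rot":[0,0,0]},{"grip":0.67,"linear":[-0.05,-0.07,1],"rot":[0,0,0]},{"grip":0.67,"linear":[-0.05,-0.07,1],"rot":[0,0,0]},{"grip":0.67,"linear":[-0.05,-0.07,1],"rot":[0,0,0]}]'
python3 - <<'E'
from h import *
q=np.load("q2.npy")
plan(t2w(q,np.array([-.110,0,.0315])),q)
E
```

```text
time: 3.3
tcp_pos: [0.6406, -0.0592, 0.0913]
ee_rot: [-0.44, 3.109, -0.001]
contact_force: [0.5, 0.7, 0.2]
gripper_width: 0.014
t 3.3 tcp [ 0.6406 -0.0592  0.0913] F [0.47 0.7  0.21] w 0.014
shift units [0.02  0.019 0.598] rot units [-0.001  0.002  0.003]
```

```bash
python3 -m inch '[{"grip":0.67,"linear":[0,0.01,0.2],"rot":[0,0,0]},{"grip":0.67,"linear":[0,0.01,0.4],"rot":[0,0,0]},{"grip":0.67,"linear":[0,0.01,0.5],"rot":[0,0,0]},{"grip":0.67,"linear":[0,0.01,0.59],"rot":[0,0,0]},{"grip":0.67,"linear":[0,0.01,0.59],"rot":[0,0,0]},{"grip":0.67,"linear":[0,0.01,0.59],"rot":[0,0,0]},{"grip":0.67,"linear":[0,0.01,0.59],"rot":[0,0,0]}]'
cat > look.py <<'E'
import sys
from h import *
from workcell import *
q=np.load("q2.npy")
s=status.read_state(); c=optics.read_camera("wrist")
cv2.imwrite(f"pics/{sys.argv[1]}.png",c["image"][:,100:412])
S=optics.read_camera("scene");cv2.imwrite(f"pics/{sys.argv[1]}s.png",cv2.resize(S["image"][90:270,160:310],None,fx=3.3,fy=3.3))
cc,ss=np.cos(q[2]),np.sin(q[2]);d=s["tcp_pos"][:2]-q[:2]
print("tester p",cc*d[0]+ss*d[1],-ss*d[0]+cc*d[1])
E
python3 look.py a1; python3 - <<'E'
from h import *
q=np.load("q2.npy")
plan(t2w(q,np.array([-.110,0,.0315])),q)
E
```

```text
time: 3.88
tcp_pos: [0.6403, -0.0586, 0.0319]
ee_rot: [-0.44, 3.109, -0.001]
contact_force: [-0.6, 0.5, 0.8]
gripper_width: 0.0141
tester p -0.11174470495760325 0.0011916783558413788
t 3.98 tcp [ 0.6402 -0.0586  0.0318] F [-0.21 -0.27  0.15] w 0.0143
shift units [0.017 0.012 0.003] rot units [-0.001  0.002  0.002]
```

View pics/a1.png

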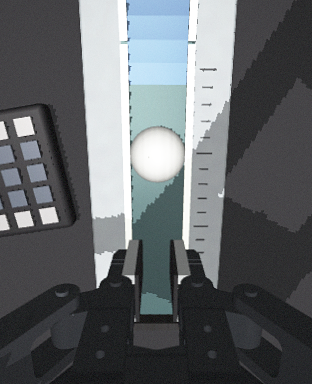

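View pics/a1s.png

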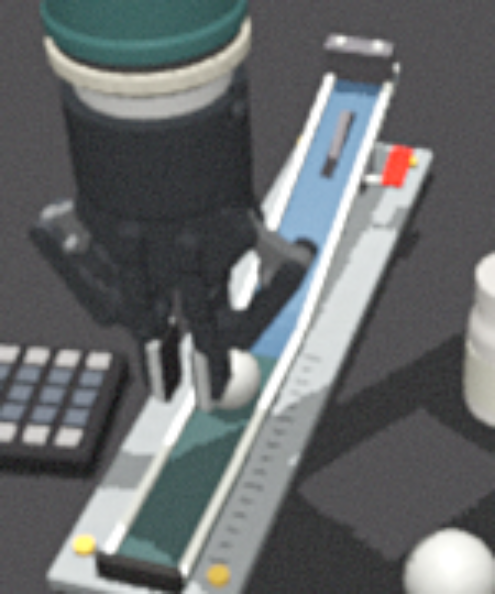

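```bash
python3 -m inch '[{"grip":0.67,"linear":[0.04,0.01,0],"rot":[0,0,0]},{"grip":0.67,"linear":[0.08,0.01,0],"rot":[0,0,0]},{"grip":0.67,"linear":[0.12,0.01,0],"rot":[0,0,0]},{"grip":0.67,"linear":[0.16,0.01,0],"rot":[0,0,0]},{"grip":0.67,"linear":[0.2,0.01,0],"rot":[0,0,0]},{"grip":0.67,"linear":[0.24,0.01,0],"rot":[0,0,0]},{"grip":0.67,"linear":[0.28,0.01,0],"rot":[0,0,0]},{"grip":0.67,"linear":[0.32,0.01,0],"rot":[0,0,0]},{"grip":0.67,"linear":[0.36,0.01,0],"rot":[0,0,0]},{"grip":0.67,"linear":[0.4,0.01,0],"rot":[0,0,0]},{"grip":0.67,"linear":[0.44,0.01,0],"rot":[0,0,0]},{"grip":0.67,"linear":[0.48,0.01,0],"rot":[0,0,0]}]'
python3 look.py a2
```

```text
time: 4.98
tcp_pos: [0.5925, -0.0708, 0.0306]
ee_rot: [0.44, -3.111, 0.0]
contact_force: [0.2, 0.8, 1.4]
gripper_width: 0.014
tester p -0.06238591052667478 -0.00023501008035766574
```

View pics/a2.png

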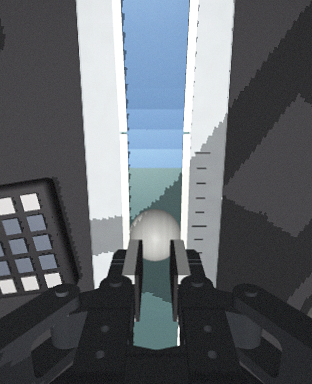

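```bash
python3 -m inch '[{"grip":0.67,"linear":[0.06,0,0],"rot":[0,0,0]},{"grip":0.67,"linear":[0.12,0,0],"rot":[0,0,0]},{"grip":0.67,"linear":[0.18,0,-0.005],"rot":[0,0,0]},{"grip":0.67,"linear":[0.24,0,-0.01],"rot":[0,0,0]},{"grip":0.67,"linear":[0.3,0,-0.01],"rot":[0,0,0]},{"grip":0.67,"linear":[0.36,0,-0.015],"rot":[0,0,0]},{"grip":0.67,"linear":[0.42,0,-0.02],"rot":[0,0,0]},{"grip":0.67,"linear":[0.48,0,-0.03],"rot":[0,0,0]},{"grip":0.67,"linear":[0.54,0,-0.043],"rot":[0,0,0]},{"grip":0.67,"linear":[0.6,0,-0.058],"rot":[0,0,0]},{"grip":0.67,"linear":[0.66,0,-0.074],"rot":[0,0,0]},{"grip":0.67,"linear":[0.72,0,-0.09],"rot":[0,0,0]}]'
python3 look.py a3
```

```text
time: 6.08
tcp_pos: [0.5231, -0.0909, 0.0398]
ee_rot: [-0.44, 3.111, -0.0]
contact_force: [0.8, 0.0, 0.4]
gripper_width: 0.014
tester p 0.009784120235233337 -0.00011088889676037555
```

View pics/a3.png

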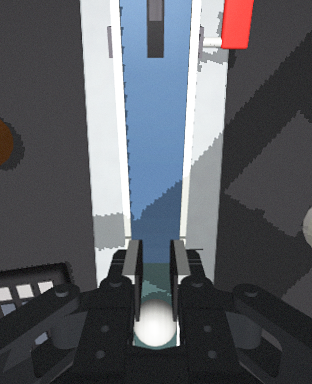

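View pics/a3s.png

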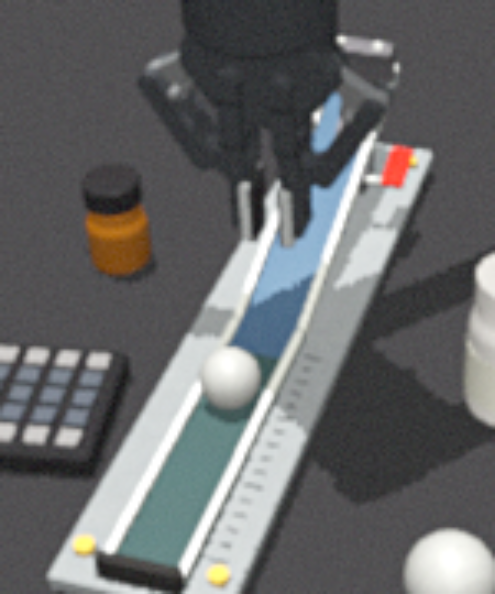

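```bash
python3 - <<'E'
from h import *
from workcell import *
q=np.load("q2.npy")
s=status.read_state();S=optics.read_camera("scene");R=Ro.from_rotvec(s["ee_rot"]).as_matrix()
k=5
im=cv2.resize(S["image"][110:220,200:310],None,fx=k,fy=k,interpolation=cv2.INTER_CUBIC)
def D(P,col):
    u=(proj(S,P)-[200,110]+.5)*k-.5; cv2.circle(im,tuple(np.int32(u)),3,col,-1)
D(s["tcp_pos"],(0,0,255))
for y in(-.007,.007):
  for x in(-.011,.011): D(s["tcp_pos"]+R@[x,y,0],(0,255,255))
D(s["tcp_pos"]+R@[0,0,-.019],(255,0,255))
print(s)
cv2.imwrite("pics/tcp.png",im)
T=optics.read_camera("top");cv2.imwrite("pics/a3t.png",T["image"][90:370,220:400])
E
```

```text
{'time': 6.1833, 'joint_positions': array([-3.02240852e-01,  4.54062618e-01,  1.82013628e+00, -2.73741955e-04,
        8.68044281e-01, -2.15357057e+00]), 'joint_vel': array([ 0.0090258 ,  0.01193921, -0.02140462,  0.00529049, -0.00529801,
        0.00886378]), 'joint_efforts': array([-2.31896723e-01, -5.03353965e+01, -1.88475198e+01, -4.69203677e-02,
       -7.38686125e-03, -7.79211894e-02]), 'tcp_pos': array([ 0.52253052, -0.09083975,  0.03985047]), 'ee_rot': array([ 4.39397797e-01, -3.11002876e+00, -1.41104624e-04]), 'contact_force': array([ 0.39489534, -0.84459674, -0.42120111]), 'ft_torque': array([ 0.03808248, -0.03080622, -0.01454694]), 'gripper_width': 0.01401245094016277}
```

View pics/tcp.png

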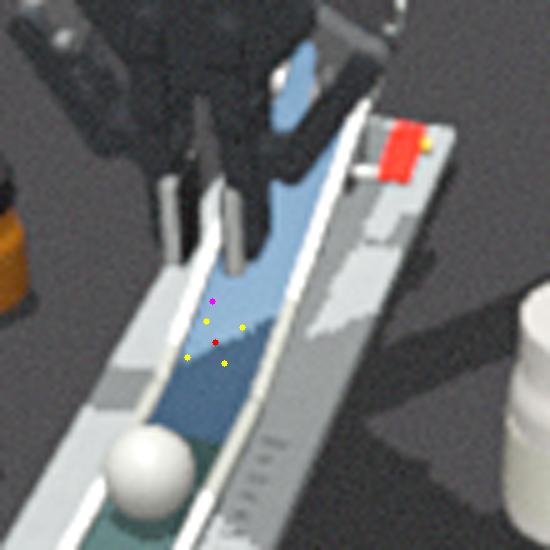

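View pics/a3t.png

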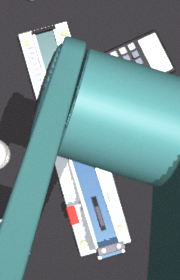

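View pics/a2s.png

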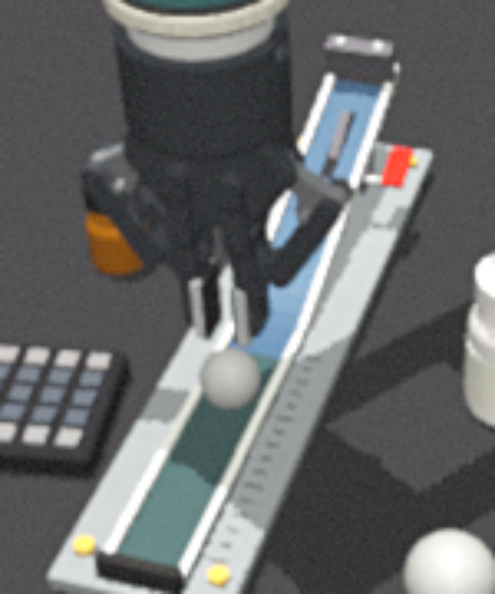

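```bash
python3 - <<'E'
from h import *
from workcell import *
s=status.read_state();c=optics.read_camera("wrist");S=optics.read_camera("scene")
M=np.linalg.inv(c["mount"]);K=dict(R=M[:3,:3],t=M[:3,3],intrinsics=c["intrinsics"],dist_coeffs=c["dist_coeffs"])
k=4;im=cv2.resize(c["image"][200:345,170:340],None,fx=k,fy=k,interpolation=cv2.INTER_CUBIC)
for z,col in((0,(0,0,255)),(-.02,(0,255,255)),(-.04,(0,255,0))):
  for y in(-.007,.007):
    for x in(-.011,.011):
      u=(proj(K,np.array([x,y,z]))-[170,200]+.5)*k-.5;cv2.circle(im,tuple(np.int32(u)),3,col,-1)
cv2.imwrite("pics/w4.png",im)
R=Ro.from_rotvec(s["ee_rot"]).as_matrix()
k=6;im=cv2.resize(S["image"][110:200,200:300],None,fx=k,fy=k,interpolation=cv2.INTER_CUBIC)
for z,col in((0,(0,0,255)),(-.02,(0,255,255)),(-.04,(0,255,0))):
  for y in(-.007,.007):
    for x in(-.011,.011):
      u=(proj(S,s["tcp_pos"]+R@np.array([x,y,z]))-[200,110]+.5)*k-.5;cv2.circle(im,tuple(np.int32(u)),3,col,-1)
cv2.imwrite("pics/s4.png",im)
E
```

```text
(no output)
```

View pics/w4.png

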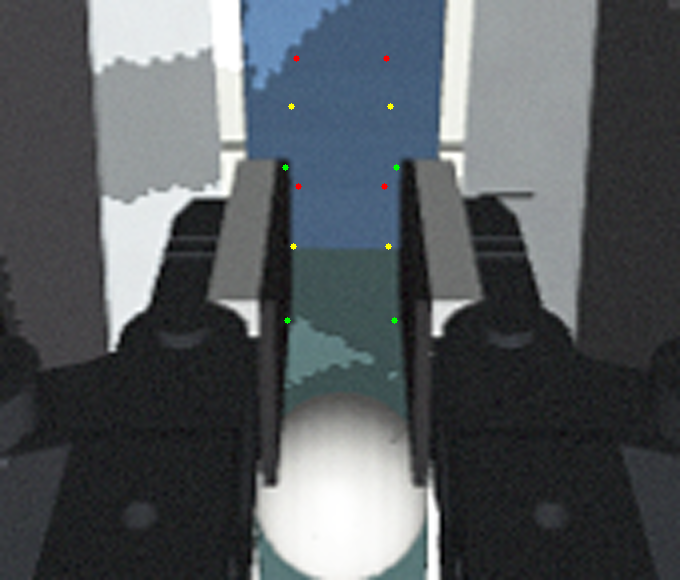

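View pics/s4.png

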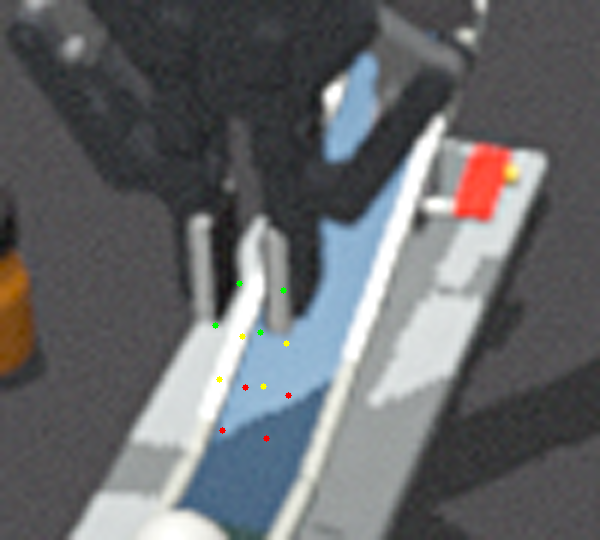

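```bash
python3 - <<'E'
from h import *
from workcell import *
q=np.load("q2.npy");T=optics.read_camera("top");S=optics.read_camera("scene")
def back(c,uv,z):
    u=cv2.undistortPoints(np.array([[uv]],float),c["intrinsics"],c["dist_coeffs"])[0,0]
    d=c["R"].T@np.array([*u,1]);o=-c["R"].T@c["t"];return o+d*(z-o[2])/d[2]
def tf(P):
    cc,ss=np.cos(q[2]),np.sin(q[2]);d=P[:2]-q[:2];return np.round([cc*d[0]+ss*d[1],-ss*d[0]+cc*d[1]],3)
for n,uv,z in(("bottle top",(214,244),.088),("beaker rim",(231,327),.085),("jar",(375,239),.06),("calc near corner",(327,189),.019),("calc corner2",(307,152),.019),("key",(292,305),.05)):
    P=back(T,uv,z);print(n,P.round(3),tf(P))
E
```

```text
bottle top [0.496 0.039 0.088] [-0.    -0.133]
beaker rim [0.368 0.012 0.085] [ 0.13  -0.141]
jar [ 0.505 -0.22   0.06 ] [0.063 0.119]
calc near corner [ 0.592 -0.149  0.019] [-0.041  0.075]
calc corner2 [ 0.658 -0.115  0.019] [-0.113  0.06 ]
key [ 0.398 -0.085  0.05 ] [ 0.128 -0.04 ]
```

```bash
python3 -m inch '[{"grip":0.67,"linear":[-0.3,0,-0.1],"rot":[0,0,0]},{"grip":0.67,"linear":[-0.6,0,-0.1],"rot":[0,0,0]},{"grip":0.67,"linear":[-0.9,0,-0.1],"rot":[0,0,0]},{"grip":0.67,"linear":[-1,0,-0.1],"rot":[0,0,0]}]'
python3 -m inch '[{"grip":0.67,"linear":[-0.22,0,0.1],"rot":[0,0,0]},{"grip":0.67,"linear":[-0.22,0,0.2],"rot":[0,0,0]},{"grip":0.67,"linear":[-0.22,0,0.2],"rot":[0,0,0]},{"grip":0.67,"linear":[-0.22,0,0.2],"rot":[0,0,0]}]'
cat > look2.py <<'E'
import sys
from h import *
from workcell import *
q=np.load("q2.npy")
OFF=-.040
s=status.read_state();c=optics.read_camera("wrist");S=optics.read_camera("scene")
R=Ro.from_rotvec(s["ee_rot"]).as_matrix()
W=np.eye(4);W[:3,:3]=R;W[:3,3]=s["tcp_pos"]
C=np.linalg.inv(W@c["mount"]);K=dict(R=C[:3,:3],t=C[:3,3],intrinsics=c["intrinsics"],dist_coeffs=c["dist_coeffs"])
X=float(sys.argv[2]) if len(sys.argv)>2 else -.0616
ball=t2w(q,np.array([X,0,.038]) if X<-.024 else gut(((X+.016*np.sin(A))/np.cos(A),0,.016)))
ims=[]
for cam,(r0,r1,c0,c1) in((c and K,(90,350,150,360)),(S,None and 0 or (95,245,185,310))):
    src=c["image"] if cam is K else S["image"]
    k=560/(r1-r0);im=cv2.resize(src[r0:r1,c0:c1],None,fx=k,fy=k,interpolation=cv2.INTER_CUBIC)
    def D(P,col):
        u=(proj(cam,P)-[c0,r0]+.5)*k-.5;cv2.circle(im,tuple(np.int32(u)),3,col,-1)
    for y in(-.008,.008):
        for x in(-.011,.011): D(s["tcp_pos"]+R@np.array([x,y,OFF]),(0,255,0) if x>0 else (0,0,255))
    D(ball,(255,0,255))
    ims.append(im)
h=np.hstack(ims);h=cv2.resize(h,None,fx=min(1,800/h.shape[1]),fy=min(1,800/h.shape[1]))
cv2.imwrite(f"pics/{sys.argv[1]}.png",h)
cc,ss=np.cos(q[2]),np.sin(q[2]);d=s["tcp_pos"][:2]-q[:2]
print("t",s["time"],"tester p",(cc*d[0]+ss*d[1]).round(4),"y",(-ss*d[0]+cc*d[1]).round(4),"tcp z",s["tcp_pos"][2].round(4),"tip z",(s["tcp_pos"][2]-OFF).round(4),"F",(R.T@s["contact_force"]).round(1))
E
python3 look2.py b1
```

```text
time: 6.82
tcp_pos: [0.6251, -0.0623, 0.0503]
ee_rot: [-0.44, 3.105, -0.002]
contact_force: [0.3, 0.1, -0.1]
gripper_width: 0.0139
time: 7.15
tcp_pos: [0.6388, -0.0566, 0.0283]
ee_rot: [0.44, -3.107, -0.002]
contact_force: [-1.0, -0.8, -0.9]
gripper_width: 0.0145
t 7.15 tester p -0.1108 y -0.0011 tcp z 0.0283 tip z 0.0683 F [ 1.2 -0.5  0.9]
```

View pics/b1.png

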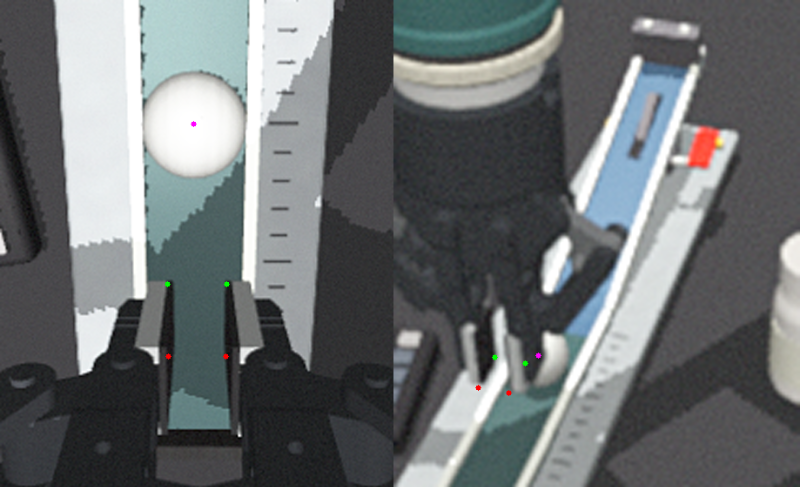

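```bash
python3 -m inch '[{"grip":0.67,"linear":[0,0,0.1],"rot":[0,0,0]},{"grip":0.67,"linear":[0,0,0.2],"rot":[0,0,0]},{"grip":0.67,"linear":[0,0,0.25],"rot":[0,0,0]},{"grip":0.67,"linear":[0,0,0.3],"rot":[0,0,0]},{"grip":0.67,"linear":[0,0,0.33],"rot":[0,0,0]},{"grip":0.67,"linear":[0,0,0.35],"rot":[0,0,0]},{"grip":0.67,"linear":[0,0,0.35],"rot":[0,0,0]},{"grip":0.67,"linear":[0,0,0.35],"rot":[0,0,0]}]'
python3 look2.py b2
```

```text
time: 7.92
tcp_pos: [0.641, -0.0569, -0.0054]
ee_rot: [-0.44, 3.111, -0.0]
contact_force: [-0.0, 0.0, 0.8]
gripper_width: 0.0141
t 7.9167 tester p -0.1129 y -0.0003 tcp z -0.0054 tip z 0.0346 F [ 0.   0.  -0.8]
```

View pics/b2.png

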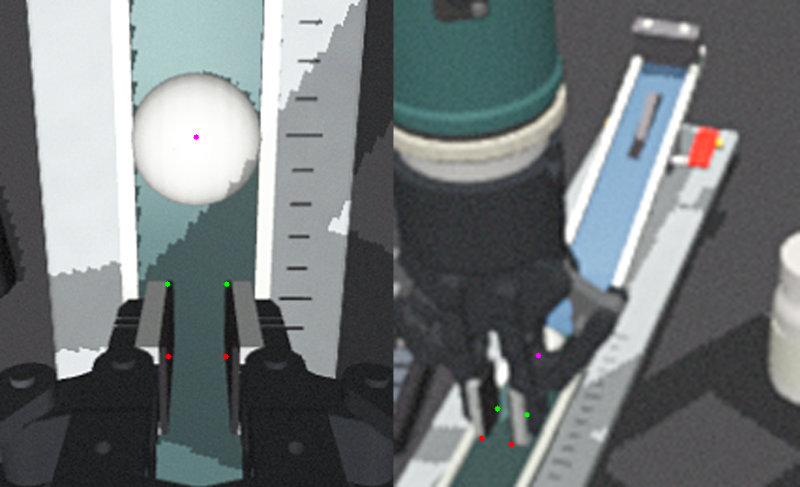

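```bash
python3 -m inch '[{"grip":0.67,"linear":[0.04,0,0.01],"rot":[0,0,0]},{"grip":0.67,"linear":[0.08,0,0.02],"rot":[0,0,0]},{"grip":0.67,"linear":[0.12,0,0.02],"rot":[0,0,0]},{"grip":0.67,"linear":[0.16,0,0.02],"rot":[0,0,0]},{"grip":0.67,"linear":[0.2,0,0.02],"rot":[0,0,0]},{"grip":0.67,"linear":[0.24,0,0.02],"rot":[0,0,0]},{"grip":0.67,"linear":[0.28,0,0.02],"rot":[0,0,0]},{"grip":0.67,"linear":[0.32,0,0.02],"rot":[0,0,0]},{"grip":0.67,"linear":[0.36,0,0.02],"rot":[0,0,0]},{"grip":0.67,"linear":[0.4,0,0.02],"rot":[0,0,0]}]'
python3 look2.py b3 -.047
```

```text
time: 8.85
tcp_pos: [0.6021, -0.0681, -0.0073]
ee_rot: [-0.44, 3.111, -0.0]
contact_force: [0.8, -0.6, 0.2]
gripper_width: 0.0147
t 8.85 tester p -0.0724 y -0.0002 tcp z -0.0073 tip z 0.0327 F [-0.6 -0.7 -0.2]
```

View pics/b3.png

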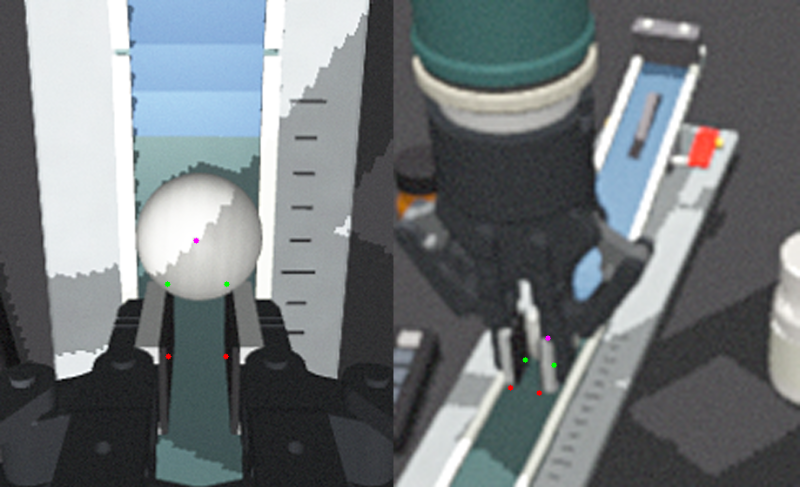

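```bash
python3 -m inch '[{"grip":0.67,"linear":[0.05,0,0],"rot":[0,0,0]},{"grip":0.67,"linear":[0.11,0,0],"rot":[0,0,0]},{"grip":0.67,"linear":[0.17,0,0],"rot":[0,0,0]},{"grip":0.67,"linear":[0.23,0,0],"rot":[0,0,0]},{"grip":0.67,"linear":[0.29,0,0],"rot":[0,0,0]},{"grip":0.67,"linear":[0.35,0,0],"rot":[0,0,0]},{"grip":0.67,"linear":[0.41,0,-0.003],"rot":[0,0,0]},{"grip":0.67,"linear":[0.47,0,-0.007],"rot":[0,0,0]},{"grip":0.67,"linear":[0.53,0,-0.012],"rot":[0,0,0]},{"grip":0.67,"linear":[0.59,0,-0.02],"rot":[0,0,0]},{"grip":0.67,"linear":[0.65,0,-0.033],"rot":[0,0,0]},{"grip":0.67,"linear":[0.71,0,-0.049],"rot":[0,0,0]}]'
python3 look2.py b4 .025
```

```text
time: 9.95
tcp_pos: [0.5338, -0.0879, -0.0023]
ee_rot: [-0.44, 3.11, -0.0]
contact_force: [1.0, -0.2, 0.9]
gripper_width: 0.0139
t 9.95 tester p -0.0013 y -0.0 tcp z -0.0023 tip z 0.0377 F [-0.9 -0.5 -0.9]
```

View pics/b4.png

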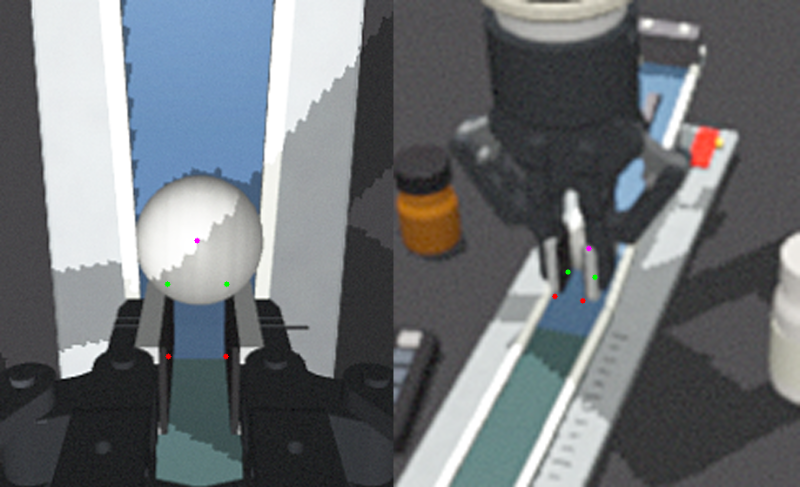

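```bash
python3 -m inch '[{"grip":0.67,"linear":[0.06,0,-0.016],"rot":[0,0,0]},{"grip":0.67,"linear":[0.12,0,-0.032],"rot":[0,0,0]},{"grip":0.67,"linear":[0.18,0,-0.048],"rot":[0,0,0]},{"grip":0.67,"linear":[0.24,0,-0.064],"rot":[0,0,0]},{"grip":0.67,"linear":[0.3,0,-0.08],"rot":[0,0,0]},{"grip":0.67,"linear":[0.36,0,-0.096],"rot":[0,0,0]},{"grip":0.67,"linear":[0.42,0,-0.112],"rot":[0,0,0]},{"grip":0.67,"linear":[0.48,0,-0.128],"rot":[0,0,0]},{"grip":0.67,"linear":[0.54,0,-0.144],"rot":[0,0,0]},{"grip":0.67,"linear":[0.6,0,-0.16],"rot":[0,0,0]},{"grip":0.67,"linear":[0.66,0,-0.176],"rot":[0,0,0]},{"grip":0.67,"linear":[0.72,0,-0.192],"rot":[0,0,0]}]'
python3 look2.py b5 .096
```

```text
time: 11.05
tcp_pos: [0.4645, -0.1078, 0.0169]
ee_rot: [0.44, -3.111, 0.0]
contact_force: [0.3, 0.3, 0.1]
gripper_width: 0.0139
t 11.05 tester p 0.0708 y -0.0 tcp z 0.0169 tip z 0.0569 F [-0.3  0.2 -0.1]
```

View pics/b5.png

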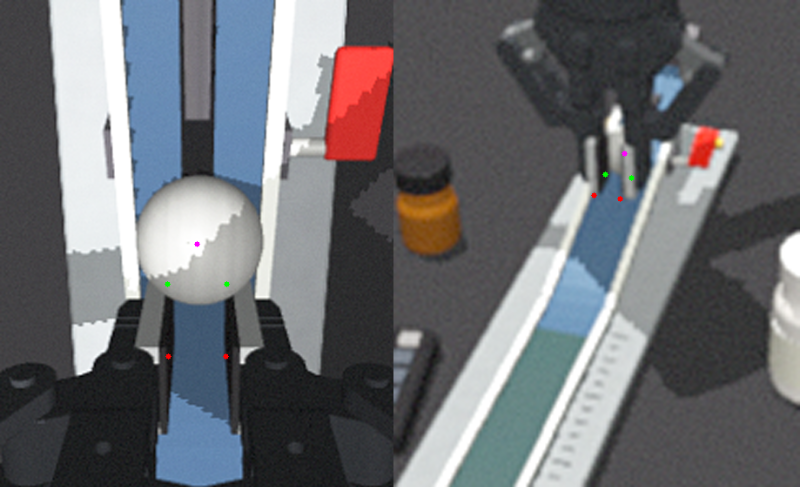

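```bash
python3 -m inch '[{"grip":0.67,"linear":[0.05,0,-0.013],"rot":[0,0,0]},{"grip":0.67,"linear":[0.1,0,-0.026],"rot":[0,0,0]},{"grip":0.67,"linear":[0.15,0,-0.04],"rot":[0,0,0]},{"grip":0.67,"linear":[0.2,0,-0.053],"rot":[0,0,0]},{"grip":0.67,"linear":[0.25,0,-0.066],"rot":[0,0,0]},{"grip":0.67,"linear":[0.3,0,-0.08],"rot":[0,0,0]},{"grip":0.67,"linear":[0.35,0,-0.093],"rot":[0,0,0]},{"grip":0.67,"linear":[0.4,0,-0.106],"rot":[0,0,0]},{"grip":0.67,"linear":[0.45,0,-0.12],"rot":[0,0,0]},{"grip":0.67,"linear":[0.5,0,-0.133],"rot":[0,0,0]},{"grip":0.67,"linear":[0.54,0,-0.144],"rot":[0,0,0]},{"grip":0.67,"linear":[0.58,0,-0.154],"rot":[0,0,0]}]'
python3 look2.py b6 .155
```

```text
time: 12.15
tcp_pos: [0.4088, -0.1238, 0.0322]
ee_rot: [0.44, -3.11, 0.0]
contact_force: [0.9, 0.2, 0.5]
gripper_width: 0.014
t 12.15 tester p 0.1288 y 0.0 tcp z 0.0322 tip z 0.0722 F [-0.9 -0.1 -0.5]
```

View pics/b6.png

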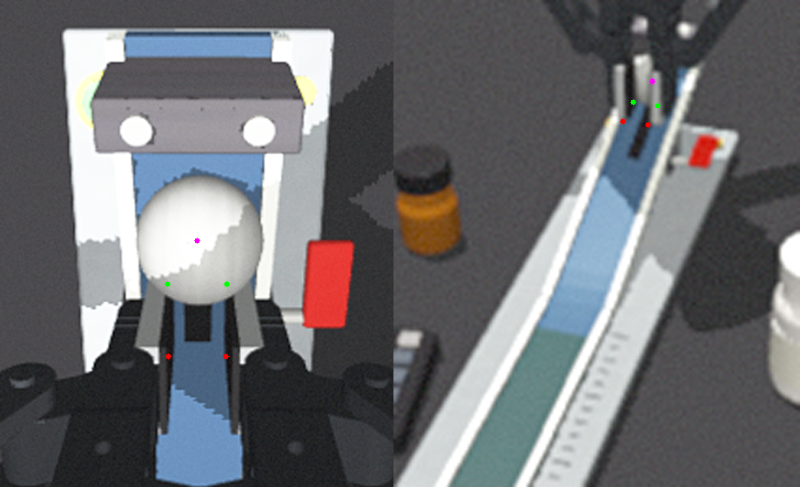

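```bash
python3 -m inch '[{"grip":0.67,"linear":[0.02,0,-0.005],"rot":[0,0,0]},{"grip":0.67,"linear":[0.04,0,-0.01],"rot":[0,0,0]},{"grip":0.67,"linear":[0.06,0,-0.016],"rot":[0,0,0]},{"grip":0.67,"linear":[0.08,0,-0.021],"rot":[0,0,0]},{"grip":0.67,"linear":[0.09,0,-0.024],"rot":[0,0,0]},{"grip":0.67,"linear":[0.1,0,-0.027],"rot":[0,0,0]},{"grip":0.67,"linear":[0.11,0,-0.03],"rot":[0,0,0]},{"grip":0.67,"linear":[0.11,0,-0.03],"rot":[0,0,0]}]'
python3 look2.py b7 .1668
```

```text
time: 12.92
tcp_pos: [0.3983, -0.1267, 0.0351]
ee_rot: [0.44, -3.11, -0.0]
contact_force: [0.3, 0.2, -0.2]
gripper_width: 0.0142
t 12.9167 tester p 0.1396 y -0.0001 tcp z 0.0351 tip z 0.0751 F [-0.3  0.2  0.2]
```

View pics/b7.png

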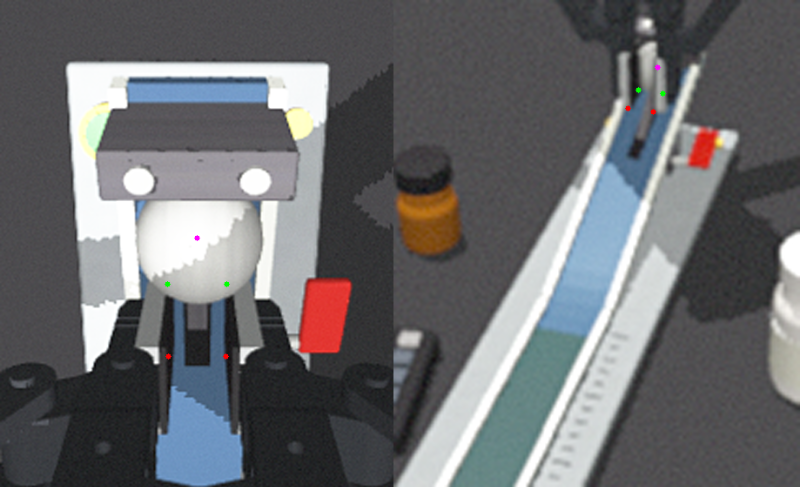

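```bash
python3 -m inch '[{"grip":0.67,"linear":[0.005,0,-0.001],"rot":[0,0,0]},{"grip":0.67,"linear":[0.01,0,-0.003],"rot":[0,0,0]},{"grip":0.67,"linear":[0.015,0,-0.004],"rot":[0,0,0]},{"grip":0.67,"linear":[0.015,0,-0.004],"rot":[0,0,0]},{"grip":0.67,"linear":[0.015,0,-0.004],"rot":[0,0,0]}]'
python3 look2.py b8 .1675
```

```text
time: 13.43
tcp_pos: [0.3975, -0.1273, 0.0356]
ee_rot: [-0.44, 3.11, -0.0]
contact_force: [0.3, 0.0, 0.8]
gripper_width: 0.014
t 13.4333 tester p 0.1406 y 0.0002 tcp z 0.0356 tip z 0.0756 F [-0.3 -0.1 -0.8]
```

View pics/b8.png

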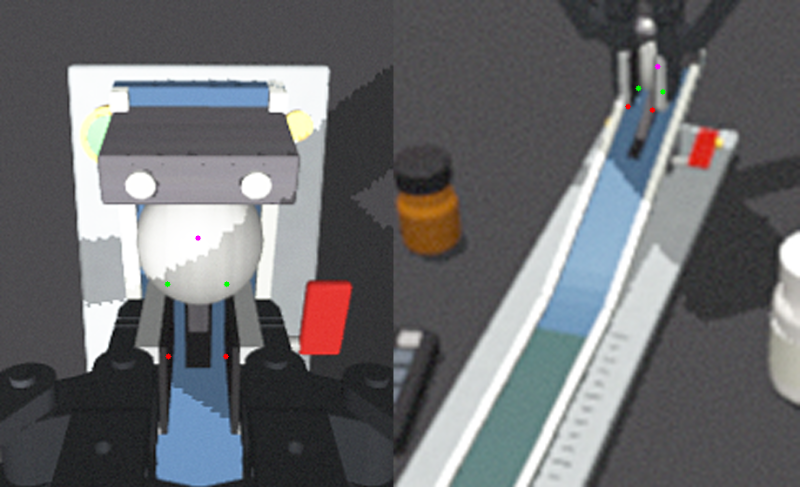

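```bash
python3 -m inch '[{"grip":0.67,"linear":[0.005,0,-0.001],"rot":[0,0,0]},{"grip":0.67,"linear":[0.01,0,-0.002],"rot":[0,0,0]},{"grip":0.67,"linear":[0.01,0,-0.002],"rot":[0,0,0]},{"grip":0.67,"linear":[0.01,0,-0.002],"rot":[0,0,0]}]'
python3 look2.py b9 .1675; python3 -m inch '[{"grip":0.67,"linear":[0.005,0,-0.001],"rot":[0,0,0]},{"grip":0.67,"linear":[0.01,0,-0.002],"rot":[0,0,0]},{"grip":0.67,"linear":[0.01,0,-0.002],"rot":[0,0,0]},{"grip":0.67,"linear":[0.01,0,-0.002],"rot":[0,0,0]}]'
python3 look2.py b10 .1675
```

```text
time: 13.87
tcp_pos: [0.3963, -0.1275, 0.0357]
ee_rot: [0.44, -3.111, 0.0]
contact_force: [1.4, 0.9, 0.0]
gripper_width: 0.0141
t 13.8667 tester p 0.1418 y 0.0001 tcp z 0.0357 tip z 0.0757 F [-1.6  0.4 -0. ]
time: 14.3
tcp_pos: [0.396, -0.1279, 0.036]
ee_rot: [-0.439, 3.11, -0.001]
contact_force: [2.8, 1.6, -0.9]
gripper_width: 0.0144
t 14.3 tester p 0.1422 y 0.0004 tcp z 0.036 tip z 0.076 F [-3.2  0.8  0.9]
```

View pics/b10.png

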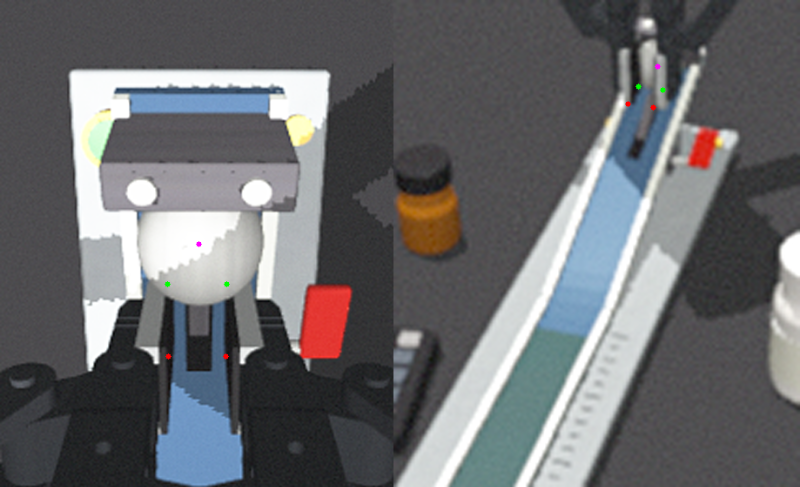

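Force has built up to 3 N: the ball is against the stop. I'll back off slowly by a few mm and check that the catch holds.

```bash
python3 -m inch '[{"grip":0.67,"linear":[-0.01,0,0.002],"rot":[0,0,0]},{"grip":0.67,"linear":[-0.02,0,0.005],"rot":[0,0,0]},{"grip":0.67,"linear":[-0.03,0,0.007],"rot":[0,0,0]},{"grip":0.67,"linear":[-0.045,0,0.01],"rot":[0,0,0]},{"grip":0.67,"linear":[-0.06,0,0.014],"rot":[0,0,0]},{"grip":0.67,"linear":[-0.06,0,0.014],"rot":[0,0,0]},{"grip":0.67,"linear":[-0.06,0,0.014],"rot":[0,0,0]}]'
python3 look2.py b11 .1668
```

```text
time: 14.98
tcp_pos: [0.401, -0.126, 0.0344]
ee_rot: [0.44, -3.11, -0.0]
contact_force: [0.2, -0.9, -1.0]
gripper_width: 0.0144
t 14.9833 tester p 0.1368 y -0.0 tcp z 0.0344 tip z 0.0744 F [ 0.1 -0.9  1. ]
```

View pics/b11.png

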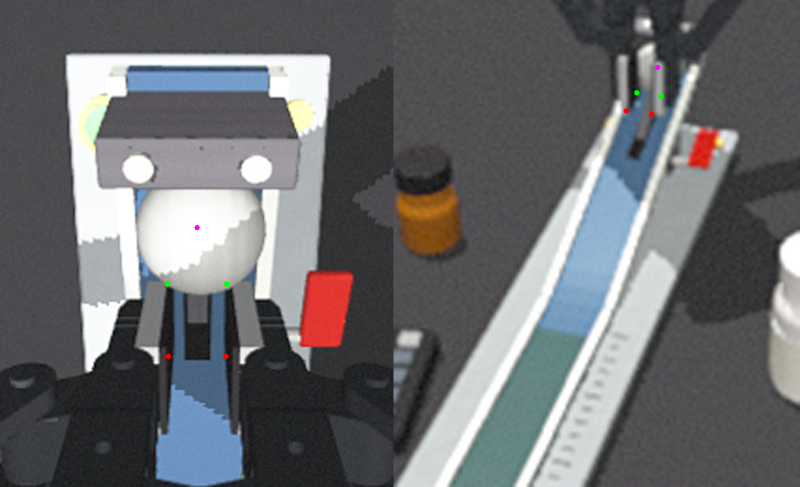

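```bash
python3 -m inch '[{"grip":0.67,"linear":[-0.03,0,0],"rot":[0,0,0]},{"grip":0.67,"linear":[-0.06,0,0],"rot":[0,0,0]},{"grip":0.67,"linear":[-0.1,0,0],"rot":[0,0,0]},{"grip":0.67,"linear":[-0.15,0,-0.05],"rot":[0,0,0]},{"grip":0.67,"linear":[-0.2,0,-0.15],"rot":[0,0,0]},{"grip":0.67,"linear":[-0.2,0,-0.15],"rot":[0,0,0]}]'
python3 look2.py b12 .1668
```

```text
time: 15.58
tcp_pos: [0.4229, -0.1211, 0.051]
ee_rot: [-0.44, 3.107, -0.003]
contact_force: [-0.2, 0.3, -0.3]
gripper_width: 0.0139
t 15.5833 tester p 0.1144 y 0.0013 tcp z 0.051 tip z 0.091 F [0.1 0.3 0.3]
```

View pics/b12.png

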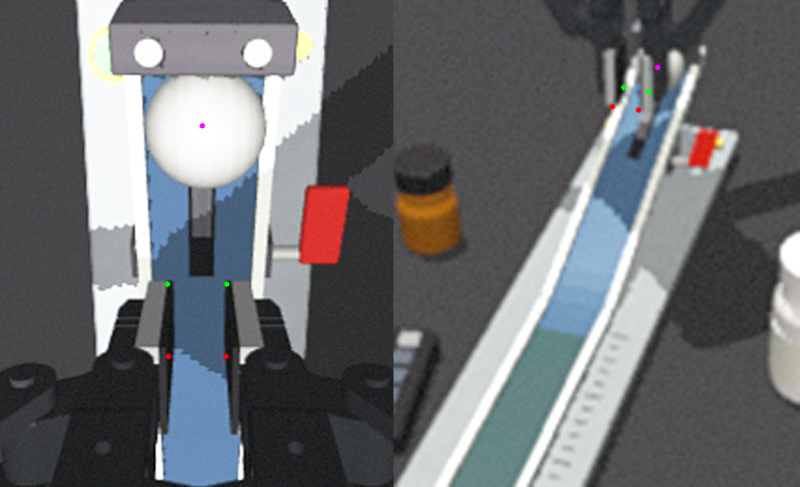

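```bash
python3 -m inch '[{"grip":0.67,"linear":[0,0,-0.3],"rot":[0,0,0]},{"grip":0.67,"linear":[-0.1,0,-0.6],"rot":[0,0,0]},{"grip":0.67,"linear":[-0.3,0,-0.9],"rot":[0,0,0]},{"grip":0.67,"linear":[-0.5,0,-1],"rot":[0,0,0]},{"grip":0.67,"linear":[-0.6,0,-1],"rot":[0,0,0]},{"grip":0.67,"linear":[-0.6,0,-1],"rot":[0,0,0]},{"grip":0.67,"linear":[-0.6,0,-1],"rot":[0,0,0]}]'
python3 - <<'E'
from h import *
from workcell import *
q=np.load("q2.npy")
s=status.read_state();c=optics.read_camera("wrist");S=optics.read_camera("scene")
W=np.eye(4);W[:3,:3]=Ro.from_rotvec(s["ee_rot"]).as_matrix();W[:3,3]=s["tcp_pos"]
C=np.linalg.inv(W@c["mount"]);K=dict(R=C[:3,:3],t=C[:3,3],intrinsics=c["intrinsics"],dist_coeffs=c["dist_coeffs"])
p=proj(K,t2w(q,gut((.1768,0,.016))));n=proj(K,t2w(q,gut((.162,0,.008))));print(p,n,s["tcp_pos"],s["contact_force"])
o=np.int32(p)-[60,60];o=np.maximum(o,0)
im=cv2.resize(c["image"][o[1]:o[1]+140,o[0]:o[0]+130],None,fx=4,fy=4,interpolation=cv2.INTER_CUBIC)
for a in(p,n): cv2.circle(im,tuple(np.int32((a-o+.5)*4-.5)),3,(0,255,0),-1)
cv2.imwrite("pics/f1.png",im);print(o)
cv2.imwrite("pics/f2.png",cv2.resize(S["image"],None,fx=1.5,fy=1.5))
E
```

```text
time: 16.27
tcp_pos: [0.4763, -0.1034, 0.1479]
ee_rot: [0.441, -3.107, -0.002]
contact_force: [0.0, -0.1, -0.2]
gripper_width: 0.0142
[254.08060859  61.10911144] [254.08767709  79.94326586] [ 0.47633571 -0.10335967  0.14788955] [ 0.01068538 -0.06600979 -0.18107507]
[194   1]
```

View pics/f1.png

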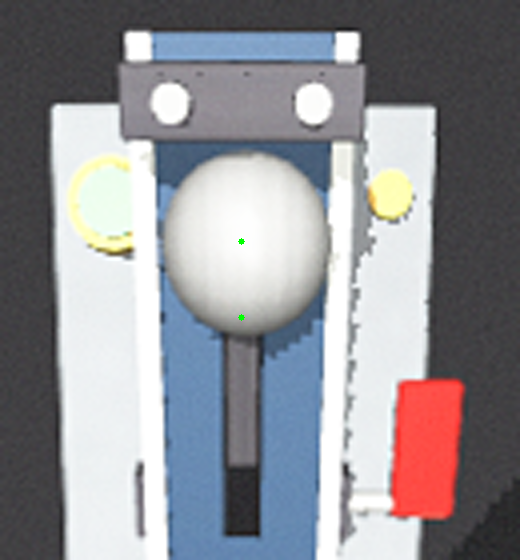

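View pics/f2.png

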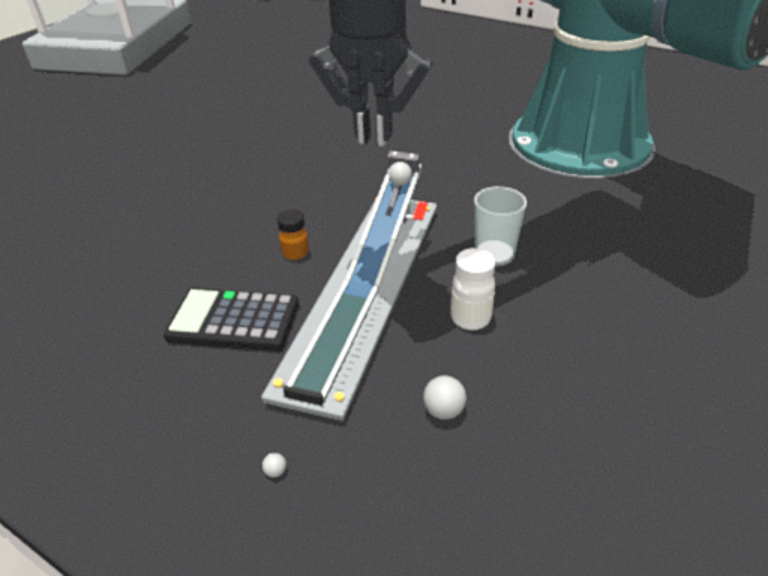

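```bash
python3 -c "
from workcell import sign_off
print(sign_off())"
```

```text
the job is handed in; nothing more can be done
None
```

The ball now stands in its start place between the catch and the top stop. The fingers are well clear, and I handed the job in after about 16 s of robot time.

- **First pass missed:** My first push went over the ball without touching or moving it. In both the wrist and scene pictures the fingertips sit about 40 mm higher than the reported TCP, which disagrees with the description. I allowed for that and repeated the push.
- **The push:** I kept the fingers slightly open, about 14 mm apart, so they straddled the catch. They stayed behind the ball the whole way at 0.1 m/s or less. I stopped when the force reached about 3 N with the ball against the stop, then backed off slowly.
- **Last checks:**
  - The ball held after the fingers left. It sits about 1 mm from the computed seat and is centred between the rails.
  - The catch tongue looks sprung up behind the ball. I judged this by eye and did not measure its angle.
  - The contact force is about 0.
  - The beaker, bottle, jar and calculator are in the same place in the scene pictures from before and after.

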